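Load the green filter and hold the light box aperture at the third click

TASK

Take the green filter out of the filter tray and set it (do not drop it) in the round pocket on top of the white microscope light box, green face up, with its flange sitting flat on the box. Let go of it, then turn the black aperture knob clockwise, counting three clicks from its home stop, without overshooting towards the fourth. The knob springs back home if released, so the program finishes while still gripping it at the third stop; leave the other filters and everything else on the bench where they are.

Things in the scene. Friction and masses are not known exactly. Their poses are not given: they have to be found in the camera images.
- green_filter: Loose filter, 70 g, green disc and band on top. Origin: centre of its underside; z up through the green face. From the origin up: metal barrel to 10 mm, 30 mm wide (its lowest 4 mm taper to 25 mm); black flange 44 mm wide from 10 to 14 mm; grip cylinder 30 mm wide from 14 to 34 mm (grasp here). Starts green face up, barrel 6 mm deep in any of the tray's three holes.
- amber_filter: Loose filter; same build as the green filter (30 mm barrel, 44 mm flange, 34 mm tall, 70 g) with its coloured disc and band in amber-orange; stays in the tray
- blue_filter: Loose filter; same build as the green filter (30 mm barrel, 44 mm flange, 34 mm tall, 70 g) with its coloured disc and band in blue; stays in the tray
- tray: Fixed grey filter tray 260 x 70 x 20 mm, origin at the centre of its underside, long side along its x. Three holes 34 mm wide and 6 mm deep on its centre line at x = -80, 0 and +80 mm hold the three filters in random order.
- light_box: Fixed white light box 130 (x) x 240 (y) x 70 mm tall, origin at the centre of its underside, z up. On its top: the filter pocket at y = -60 mm and the aperture knob at y = +60 mm (both at x = 0).
- pocket (a point): Centre of the mouth of the filter pocket, level with the light box's top (70 mm above the bench): a round hole 34 mm wide, 16 mm deep, with a 2 mm chamfer. A filter fully home has its flange resting on the box top, so its origin is 10 mm below this point. Axes as the light box's.
- selector (a joint): Knob turn in rad, 0 at home, growing clockwise from above. Clicks: first stop 0.45, second 0.90, third 1.35, fourth 1.80; end of travel 1.95. A spring turns it back home when released: 0.05 N m at home, 0.084 N m at 1.35 rad. The detents add to it 0.04 N m a quarter interval past each stop and take off as much a quarter before the next.
- knob: Black bar grip of the aperture knob, 44 (x) x 14 (y) x 32 mm tall, on a bare metal disc 48 mm wide; origin on the turning axis at the bar's underside, 79 mm above the bench. White pointer line on its +x half. At home it points 0.675 rad counter-clockwise of the light box's +x, at a red mark; at the third stop 0.675 rad clockwise of +x, at three blue dots (stops have 1 to 4 dots).
- knob_grip (a point): Point on the knob's turning axis 22 mm above the bar's underside (101 mm above the bench), the height to grip.  Axes as the bar's: x along the bar to the pointer.
- slide_box: Loose blue microscope slide box 85 x 100 x 32 mm, origin under its centre; leave alone
- oil_bottle: Loose small amber oil bottle, 34 mm wide, 70 mm tall, origin under its centre; leave alone
- beaker: Loose glass beaker, 70 mm wide, 90 mm tall, origin under its centre; leave alone
- tweezers: Loose steel tweezers 120 x 14 x 5 mm lying on the bench, origin under the centre; leave alone
- stain_jar: Loose jar with a red cap, 50 mm wide, 60 mm tall, origin under its centre; leave alone
Mind the look-alikes: they are no part of the job. Leave any turquoise look-alike of the green_filter alone.

How it is judged:
On the way, in this order (a step that is already met when the one before it is completed fails the run):
1. the green filter is fully home in the pocket, green face up, released, with the knob still at home (horizontal distance between green_filter and pocket below 0.004 m and z of green_filter in the frame of pocket between -0.0125 and -0.0075 m and angle between green_filter's own z axis and vertical below 0.08 rad and contact force between the fingers and green_filter below 0.1 N and linear speed of green_filter below 0.02 m/s and value of joint selector below 0.2 rad), for 0.2 s.
2. the knob is at the third stop, held by the fingers (value of joint selector between 1.22 and 1.48 rad and contact force between the fingers and knob above 2 N), for 0.2 s.
At the end, for the whole second after the job is handed in: Green filter in the pocket, green face up (4 mm of centre, origin 7.5 to 12.5 mm below the mouth, tilt under 0.08 rad), untouched; knob still, gripped by the fingers (over 2 N) at 1.22 to 1.48 rad (third stop 1.35); other filters and bystanders within 30 mm of their starts (all of step 2 and horizontal distance between green_filter and pocket below 0.004 m and z of green_filter in the frame of pocket between -0.0125 and -0.0075 m and angle between green_filter's own z axis and vertical below 0.08 rad and contact force between the fingers and green_filter below 0.1 N and velocity of joint selector between -0.1 and 0.1 rad/s and distance of each of amber_filter, blue_filter, slide_box, oil_bottle, beaker, tweezers, stain_jar from where it was at the start of the episode below 0.03 m); the arm keeps its last pose, push and grip.
It fails at once if the knob runs on past the third stop, nearly half way to the fourth (over 1.57 rad) (value of joint selector above 1.57 rad).
It fails at once if the green filter is dropped (falling free at over 0.7 m/s, about 25 mm) (linear speed of green_filter above 0.7 m/s and contact force between the fingers and green_filter below 0.05 N).
It fails at once if another filter or a bystander is moved more than 30 mm (distance of any of amber_filter, blue_filter, slide_box, oil_bottle, beaker, tweezers, stain_jar from where it was at the start of the episode above 0.03 m).
It also fails if it takes over 50 s, if anything falls off the work surface, if the arm or the gripper's body presses on something with over 40 N, if the wrist force passes 120 N, or if a joint passes its speed limit or range.

ROBOT

A 6-joint arm with a two-finger parallel gripper is mounted at the origin on the work surface. World frame = base frame: x ahead of the robot, y to its left, z up, the work surface at z = 0. Lengths are in m, angles in rad, forces in N, time in s.
With the tool pointing down it reaches from about 0.35 to 0.925 m from the base axis. Payload 6.4 kg.
Tool frame: the origin (TCP) lies at the very end of the fingers, on their centre line; the grasp point (between the pads) lies 19 mm behind it; z points along the fingers, y is the line along which they close (so a half turn about z gives the same grasp; the last joint's range is limited). The gripper opens to 94 mm and grips with 3 to 60 N. Pads are 16 mm wide; open, the fingers measure 119 mm over their backs; the gripper's body (75 mm by 177 mm) begins 78 mm behind the grasp point.
Start: joints at [-1.376, 0.245, 1.558, -0, 1.339, -0.174], TCP at [0.234, -0.606, 0.17] pointing down, gripper open.
Joint ranges: [-3.13, 3.13], [-1.02, 2.26], [0.13, 2.54], [-0.95, 4.09], [0.21, 2.88], [-2.74, 2.74]. Speed limits (rad/s): [2.57, 2.57, 3.14, 3.14, 3.14, 3.14].

INTERFACE

Orientations are given as a unit quaternion [w, x, y, z].
In Python, from workcell import manip gives the robot as it stands. Calls block until the motion is done:
- manip.move_pose(position, orientation): joint-space move of the TCP to a pose.
- manip.servo_line(position, ori=None, velocity=0.15, threshold=None): straight line of the TCP; ori=None keeps the orientation; velocity is the mean speed in m/s. With threshold (N) it stops when the force on the tool has changed by that much, and returns True; else False.
- manip.move_joints(angles): joint-space move.
- manip.set_gripper(opening, grip_force=None): finger opening in m; grip_force is the grip in N (None keeps the last); returns when the fingers have stopped.
- manip.hold(seconds).
- manip.ik(position, orientation): joint angles nearest the present ones, or None.
- manip.capture(name): name is "scene" or "top" or "wrist"; returns the picture (400x640x3 uint8, red, green, blue); there is no depth.
- manip.get_calibration(name): a dict with "fx", "fy", "cx", "cy" (pixels), "position" and "rotation" of the camera in the world. Camera axes: x right, y down, z forward; pixel columns grow to the right and rows downward; lengths in m; the calibration is good to about 2 mm. A picture is of the moment at which its call begins: read the wrist's pose just before it. get_calibration takes no time and is no camera call; for the wrist camera it gives the pose at the moment of the call.
A pose or a line that the arm cannot do raises manip.MotionError and nothing moves.
- manip.close_job(): hands the job in; it is judged then, once.
Readings, each from a call of its own:
- manip.current_time_s(): time.
- manip.current_joint_pos(): joint angles.
- manip.current_joint_vel(): joint speeds.
- manip.current_effort(): joint torques, N m.
- manip.current_tool_pos(): TCP position.
- manip.current_eef_rot(): TCP orientation.
- manip.current_ft_force(): force on the tool from outside, world axes, zero at the start.
- manip.current_wrist_torque(): the same for the moment, N m.
- manip.current_width(): finger opening in m.
- manip.current_finger_force(): force on a finger pad.
Only numpy, scipy, OpenCV 4.12 (cv2) and the standard library are available. Lean on these libraries where they do the work, as an engineer would, in place of code of your own. Each camera call takes 0.05 s, during which the arm holds its last target. There are 200 camera calls.

## Working session

There is one attempt and no reset: what is moved stays moved. The work goes in short steps, each a Python script; the robot and the scene stay as the last script left them, time stands still between calls to the robot, and variables do not carry over. Pictures are saved under pics/ and viewed, at most 10 in all, crops included, and the job is handed in when it is done.

```bash
mkdir -p pics
python3 - <<'E'
from workcell import manip
import cv2
for n in("top","scene"):
    cv2.imwrite(f"pics/{n}0.png",manip.capture(n)[:,:,::-1]); c=manip.get_calibration(n); print(n,c)
E
```

```text
top {'fx': 401.59057501958046, 'fy': 401.59057501958046, 'cx': 319.08934248196266, 'cy': 201.9729737532857, 'position': array([0.42727263, 0.02526868, 1.06682941]), 'rotation': array([-0.0588072 ,  0.70743473, -0.7018495 ,  0.05903477])}
scene {'fx': 441.93851545927055, 'fy': 441.93851545927055, 'cx': 320.5502792635012, 'cy': 202.81107850495644, 'position': array([ 1.09820635, -0.7278077 ,  0.68665982]), 'rotation': array([-0.46145339,  0.83415757,  0.26925599, -0.13690557])}
```

View pics/top0.png

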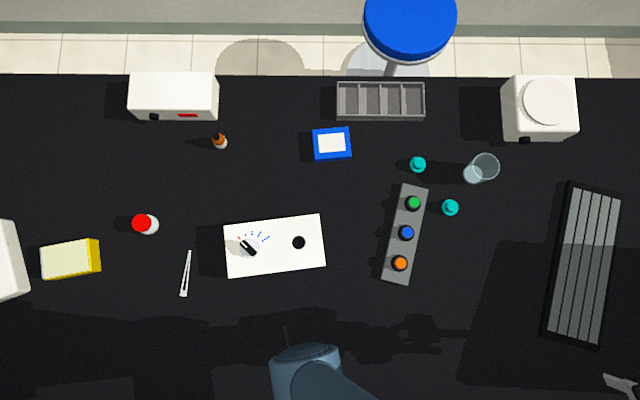

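View pics/scene0.png

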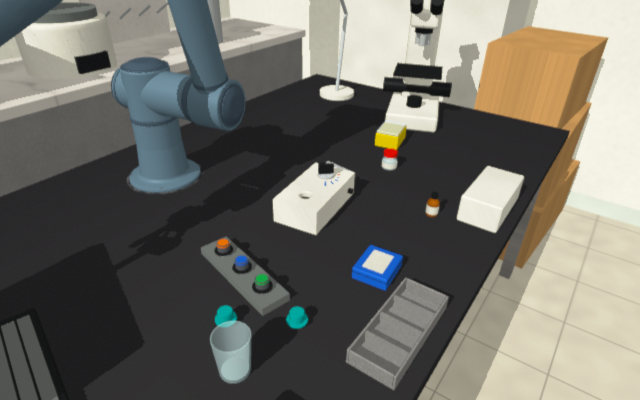

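The top view shows the green filter at (414,203) in the tray's far hole. The turquoise look-alikes are at (418,164) and (450,207), the pocket at (299,242) and the knob at (248,247). The scene view shows the same layout. Next I'll measure these.

```bash
cat > h.py <<'E'
from workcell import manip
import numpy as np, cv2
from scipy.spatial.transform import Rotation as R
def rot(q): return R.from_quat(np.roll(q,-1))
def cast(c,uv,z):
    d=rot(c["rotation"]).apply(np.c_[(np.atleast_2d(uv)-[c["cx"],c["cy"]])/[c["fx"],c["fy"]],np.ones(len(np.atleast_2d(uv)))])
    return c["position"]+d*((z-c["position"][2])/d[:,2])[:,None]
def down(a):  # tool z down, tool y (closing line) at world angle a
    y=np.array([np.cos(a),np.sin(a),0]); z=np.array([0,0,-1.]); x=np.cross(y,z)
    return np.roll(R.from_matrix(np.c_[x,y,z]).as_quat(),1)
def blobs(m,amin=20):
    cs,_=cv2.findContours(m.astype(np.uint8)*255,cv2.RETR_EXTERNAL,cv2.CHAIN_APPROX_NONE)
    return sorted([c for c in cs if cv2.contourArea(c)>=amin],key=cv2.contourArea,reverse=True)
def hsv(im): return cv2.cvtColor(im,cv2.COLOR_RGB2HSV)
def hue(im,lo,hi,s=120,v=60):
    h=hsv(im); return (h[...,0]>=lo)&(h[...,0]<=hi)&(h[...,1]>s)&(h[...,2]>v)
def cen(c):
    m=cv2.moments(c); return np.array([m["m10"]/m["m00"],m["m01"]/m["m00"]])
E
python3 - <<'E'
from h import *
np.set_printoptions(precision=4,suppress=True)
im=cv2.cvtColor(cv2.imread("pics/top0.png"),cv2.COLOR_BGR2RGB); c=manip.get_calibration("top")
for n,lo,hi in(("green",45,75),("blue",105,125),("orange",8,20),("turq",82,98)):
    for b in blobs(hue(im,lo,hi)): 
        u=cen(b)
        if 130<u[1]<300 and u[0]>300: print(n,u,cv2.contourArea(b),cast(c,u,.045))
h=hsv(im); w=(h[...,1]<40)&(h[...,2]>170); 
for b in blobs(w,2000):
    r=cv2.minAreaRect(b)
    if 200<r[0][1]<280 and 200<r[0][0]<340:
        p=cast(c,cv2.boxPoints(r),.07); print("box",r,p,p.mean(0),np.linalg.norm(np.diff(p,axis=0),axis=1))
        for q in blobs((h[...,2]<90)&(cv2.drawContours(np.zeros(w.shape,np.uint8),[b],-1,1,-1)>0)): print("dark",cen(q),cv2.contourArea(q),cast(c,cen(q),.07),cast(c,cen(q),.111))
wc=manip.get_calibration("wrist"); print(wc, manip.current_tool_pos(),manip.current_eef_rot(), rot(wc["rotation"]).as_matrix(), rot(manip.current_eef_rot()).as_matrix(),manip.current_width())
E
```

```text
green [414.0855 201.9316] 78.0 [[ 0.6014 -0.2196  0.045 ]]
blue [331.3668 143.8464] 1216.5 [[ 0.7555 -0.0056  0.045 ]]
blue [407.0239 232.041 ] 97.5 [[ 0.5234 -0.1991  0.045 ]]
orange [400.2815 262.8895] 96.5 [[ 0.4455 -0.1799  0.045 ]]
turq [449.6842 206.9586] 209.5 [[ 0.589  -0.3109  0.045 ]]
turq [417.3474 163.9802] 202.0 [[ 0.7025 -0.2313  0.045 ]]
box ((273.39715576171875, 245.5778045654297), (53.332054138183594, 98.53791809082031), 82.64761352539062) [[0.5339 0.2693 0.07  ]
 [0.5676 0.026  0.07  ]
 [0.4368 0.0082 0.07  ]
 [0.4046 0.2464 0.07  ]] [0.4857 0.1375 0.07  ] [0.2456 0.132  0.2403]
dark [298.2095 242.1952] 105.0 [[0.4938 0.0765 0.07  ]] [[0.491  0.0744 0.111 ]]
dark [248.9167 248.6944] 72.0 [[0.4768 0.1979 0.07  ]] [[0.4748 0.1908 0.111 ]]
{'fx': 314.6519323746009, 'fy': 314.6519323746009, 'cx': 322.81995936938864, 'cy': 194.4674769856171, 'position': array([ 0.2974, -0.5823,  0.3845]), 'rotation': array([ 0.0961,  0.8188, -0.5619, -0.0673])} [ 0.2342 -0.6057  0.1695] [-0.0009  0.983   0.1834 -0.    ] [[ 0.3595 -0.9073 -0.2182]
 [-0.9332 -0.3501 -0.0818]
 [-0.0022  0.233  -0.9725]] [[ 0.9328  0.3605 -0.0003]
 [ 0.3605 -0.9328  0.0017]
 [ 0.0003 -0.0017 -1.    ]] 0.09402792245690003
```

```bash
python3 - <<'E'
from h import *
np.set_printoptions(precision=4,suppress=True)
print(manip.current_time_s())
def look(p,a,n):
    manip.move_pose([p[0],p[1],.20],down(a)); manip.hold(.2)
    c=manip.get_calibration("wrist"); im=manip.capture("wrist"); cv2.imwrite(f"pics/{n}.png",im[:,:,::-1])
    np.save(f"pics/{n}.npy",c,allow_pickle=True); print(n,manip.current_time_s(),manip.current_joint_pos()); return c,im
yaw=.14
c,im=look([.484,.135],yaw-np.pi/2,"w_box")
c,im=look([.601,-.218],-1.82,"w_green")
for b in blobs(hue(im,45,75),100): print("green",cen(b),cv2.contourArea(b),cv2.boundingRect(b),cast(c,cen(b),.048))
for a in(yaw+.675-np.pi/2,yaw+.675+np.pi/2):
    for d in(0,-1.35): print(a+d,manip.ik([.475,.193,.08],down(a+d)))
E
python3 -c "
import cv2,numpy as np
cv2.imwrite('pics/both.png',np.vstack([cv2.imread(f'pics/w_{n}.png')[50:350] for n in('box','green')]))"
```

```text
0.1
w_box 3.1083 [ 0.0454 -0.1329  1.8976 -0.      1.3769  1.4768]
w_green 4.75 [-0.5236  0.1971  1.559   0.0001  1.3851  1.295 ]
green [324.7954 176.8129] 314.5 (315, 167, 21, 21) [[ 0.6016 -0.2196  0.048 ]]
-0.7557963267948965 [ 0.1645  0.0269  1.9756 -0.      1.1391  0.9203]
-2.1057963267948967 [ 0.1645  0.0269  1.9756 -0.      1.1391  2.2703]
2.3857963267948965 [ 0.1645  0.0269  1.9756 -0.      1.1391 -2.2213]
1.0357963267948964 [ 0.1645  0.0269  1.9756 -0.      1.1391 -0.8713]
```

View pics/both.png

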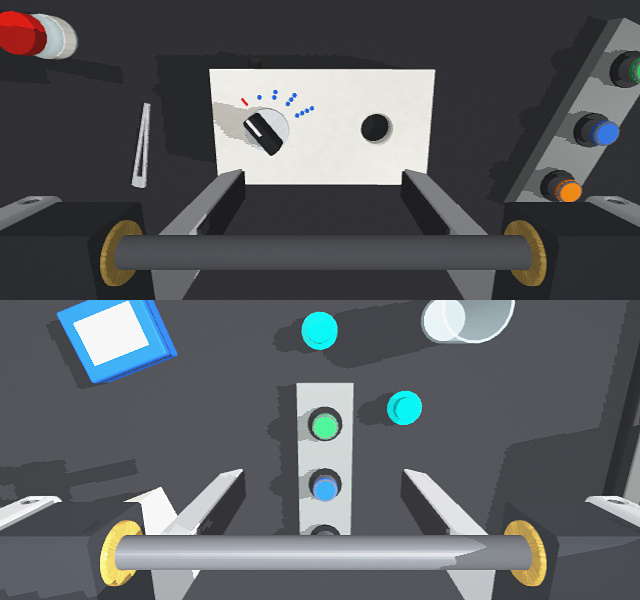

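Top half (box view, rows +50): pocket at (376,178), knob bar at about (263,184), pointer toward the red mark. Bottom half: green filter at (325,177), with clear space on both sides of the tray for the fingers. Both cameras agree on green to within 1 mm, so I'll grasp it and measure the box from the same image.

Run:
```python
from h import *
np.set_printoptions(precision=4,suppress=True)
im=cv2.cvtColor(cv2.imread("pics/w_box.png"),cv2.COLOR_BGR2RGB); c=np.load("pics/w_box.npy",allow_pickle=True).item()
h=hsv(im); w=((h[...,1]<60)&(h[...,2]>150)); w[240:]=0
b=blobs(w,5000)[0]; hull=cv2.convexHull(b); q=cv2.approxPolyDP(hull,8,True)[:,0].astype(float)
p=cast(c,q,.07); print("box",q,p,p.mean(0),np.linalg.norm(np.diff(np.r_[p,p[:1]],axis=0),axis=1))
ins=cv2.drawContours(np.zeros(w.shape,np.uint8),[hull],-1,1,-1)>0
for d in blobs((h[...,2]<110)&ins,40):
    P=cast(c,d[:,0].astype(float),.07); e=cv2.fitEllipse(P[:,:2].astype(np.float32)*1000); print("dark",cen(d),cv2.contourArea(d),cast(c,cen(d),.07),"ell mm",e)
for d in blobs(((h[...,0]<8)|(h[...,0]>172))&(h[...,1]>120)&ins,4): print("red",cast(c,cen(d),.07))
for d in blobs((h[...,0]>100)&(h[...,0]<130)&(h[...,1]>120)&ins,4): print("dot",cast(c,cen(d),.07))
x,y=.6016,-.2196
manip.set_gripper(.060,20)
manip.move_pose([x,y,.09],down(-1.82))
hit=manip.servo_line([x,y,.031],velocity=.06,threshold=6)
print("hit",hit,manip.current_tool_pos(),manip.current_ft_force())
manip.set_gripper(.02,20); print(manip.current_width(),manip.current_finger_force(),manip.current_time_s())
if abs(manip.current_width()-.03)<.003:
    manip.servo_line([x,y,.15],velocity=.1); manip.hold(.2)
    print(manip.current_width(),manip.current_ft_force())
    im=manip.capture("scene"); cv2.imwrite("pics/lift.png",cv2.resize(im[100:380,100:460],None,fx=1.6,fy=1.6)[:,:,::-1])
```

```text
box [[434. 120.]
 [426. 223.]
 [400. 234.]
 [218. 225.]
 [209. 119.]] [[0.5663 0.026  0.07  ]
 [0.452  0.0098 0.07  ]
 [0.4346 0.0368 0.07  ]
 [0.4164 0.2471 0.07  ]
 [0.5343 0.2638 0.07  ]] [0.4807 0.1167 0.07  ] [0.1155 0.0321 0.211  0.119  0.24  ]
dark [264.5621 184.1132] 696.5 [[0.4719 0.1984 0.07  ]] ell mm ((471.7839660644531, 198.87767028808594), (24.259485244750977, 54.96895980834961), 134.72474670410156)
dark [374.4948 177.1627] 544.0 [[0.4966 0.078  0.07  ]] ell mm ((496.4599914550781, 77.98362731933594), (28.156692504882812, 31.038619995117188), 54.105289459228516)
dark [240.1393 227.4521] 73.0 [[0.417  0.2216 0.07  ]] ell mm ((417.25091552734375, 221.801025390625), (11.383125305175781, 16.3291072845459), 86.8454360961914)
dark [405.2137 227.1908] 65.5 [[0.4436 0.0325 0.07  ]] ell mm ((443.16436767578125, 32.43342590332031), (10.634968757629395, 15.491015434265137), 101.52127075195312)
red [[0.5048 0.2236 0.07  ]]
dot [[0.5145 0.174  0.07  ]]
dot [[0.4982 0.1654 0.07  ]]
dot [[0.5081 0.1504 0.07  ]]
dot [[0.5197 0.1707 0.07  ]]
dot [[0.5093 0.1769 0.07  ]]
dot [[0.5144 0.1924 0.07  ]]
dot [[0.5046 0.1553 0.07  ]]
dot [[0.5015 0.1602 0.07  ]]
dot [[0.5122 0.2084 0.07  ]]
dot [[0.5204 0.1917 0.07  ]]
hit False [ 0.602  -0.2198  0.0315] [ 0.1928  0.4979 -1.313 ]
0.020358188584215644 0.0 7.875
```

The fingers closed to 20 mm with zero force, so the grasp missed. I'll look before moving.

Run:
```python
from h import *
print(manip.current_width(),manip.current_finger_force(),manip.current_tool_pos(),manip.current_eef_rot())
a=manip.capture("scene")[180:340,160:340]; c=manip.get_calibration("wrist"); b=manip.capture("wrist")
np.save("pics/miss.npy",c,allow_pickle=True); cv2.imwrite("pics/missw.png",b[:,:,::-1])
cv2.imwrite("pics/miss.png",np.hstack([cv2.resize(a,(400,356)),cv2.resize(b[60:380,180:460],(400,356))])[:,:,::-1])
```

```text
0.020358188584215644 0.0 [ 0.60157682 -0.21959715  0.03095715] [-4.36108319e-06  9.92246893e-01 -1.24282351e-01 -3.39559002e-05]
```

View pics/miss.png

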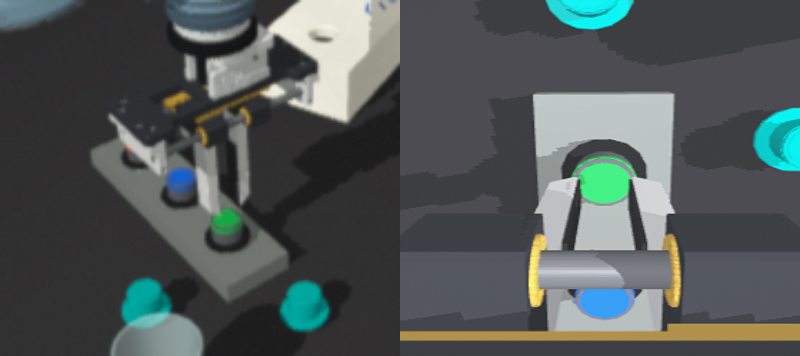

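In the left (scene) half the fingertips sit above and behind the green disc, at about (262,272) in full-image pixels. In the right half the disc lies between the tips. I'll project the reported TCP into both views to see what's off.

Run:
```python
from h import *
np.set_printoptions(precision=4,suppress=True)
def proj(c,P):
    q=rot(c["rotation"]).inv().apply(np.atleast_2d(P)-c["position"]); return q[:,:2]/q[:,2:]*[c["fx"],c["fy"]]+[c["cx"],c["cy"]]
s=manip.get_calibration("scene"); w=np.load("pics/miss.npy",allow_pickle=True).item()
P=[[.6016,-.2196,z] for z in(.031,.048,.06,.07,.08)]
print("scene",proj(s,P)); print("wrist",proj(w,P))
# half-gap fingertip points along the closing line
y=np.array([np.cos(-1.82),np.sin(-1.82),0])*.010
print("tips scene",proj(s,np.array(P[:1])+[y,-y]),"wrist",proj(w,np.array(P[:1])+[y,-y]))
for n,im,c in(("scene",manip.capture("scene"),s),("wrist",manip.capture("wrist"),manip.get_calibration("wrist"))):
    for b in blobs(hue(im,45,75),30): print(n,"green",cen(b),cv2.boundingRect(b),cast(c,cen(b),.046))
im=cv2.imread("pics/scene0.png")[:,:,::-1].copy()
for b in blobs(hue(im,45,75),30): print("scene0",cen(b),cast(s,cen(b),.046))
t=manip.get_calibration("top"); 
def ray(c,u): return c["position"],rot(c["rotation"]).apply(np.r_[(np.array(u)-[c["cx"],c["cy"]])/[c["fx"],c["fy"]],1])
def tri(*cu):
    A=np.zeros((3,3));B=np.zeros(3)
    for c,u in cu:
        o,d=ray(c,u); d/=np.linalg.norm(d); M=np.eye(3)-np.outer(d,d); A+=M;B+=M@o
    return np.linalg.solve(A,B)
print("tri green top+scene",tri((t,[414.09,201.93]),(s,cen(blobs(hue(im,45,75),30)[0]))))
wg=np.load("pics/w_green.npy",allow_pickle=True).item()
print("tri green top+wrist",tri((t,[414.09,201.93]),(wg,[324.8,176.8])), "3", tri((t,[414.09,201.93]),(wg,[324.8,176.8]),(s,cen(blobs(hue(im,45,75),30)[0]))))
```

```text
scene [[261.1573 284.7239]
 [260.7385 278.7341]
 [260.4379 274.435 ]
 [260.1843 270.8066]
 [259.9276 267.1356]]
wrist [[322.4794 216.3211]
 [322.444  224.0506]
 [322.4155 230.2888]
 [322.389  236.0821]
 [322.3595 242.511 ]]
tips scene [[257.222  286.7969]
 [265.0463 282.6751]] wrist [[336.4705 216.3079]
 [308.4891 216.3343]]
scene green [261.5456 279.5439] (255, 274, 14, 11) [[ 0.6031 -0.2189  0.046 ]]
wrist green [322.6191 224.0277] (305, 206, 36, 37) [[ 0.6009 -0.2195  0.046 ]]
wrist green [323.9432 205.0815] (300, 200, 46, 19) [[ 0.6134 -0.2236  0.046 ]]
scene0 [261.4406 279.3086] [[ 0.6024 -0.2185  0.046 ]]
tri green top+scene [ 0.6018 -0.2189  0.0459]
tri green top+wrist [ 0.6013 -0.2194  0.0458] 3 [ 0.6016 -0.2191  0.046 ]
```

Run:
```python
from h import *
a=manip.capture("scene")[235:305,225:295]; b=manip.capture("wrist")[170:270,270:370]
k=cv2.INTER_CUBIC
cv2.imwrite("pics/zoom.png",np.hstack([cv2.resize(a,(400,400),interpolation=k),cv2.resize(b,(400,400),interpolation=k)])[:,:,::-1])
```

```text
(no output)
```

View pics/zoom.png

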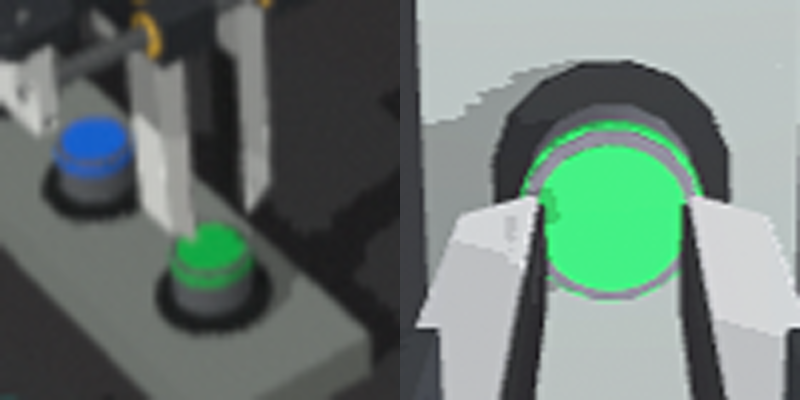

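The zoom shows both tips clear above the green disc: left tip at (258,276) and right tip at (269,272) in the scene view, which puts them near z≈0.06 although the TCP reports 0.031. I'll get the offset by lowering the half-closed fingers gently onto the filter's flat top, known to be at z=0.048.

Run:
```python
from h import *
np.set_printoptions(precision=4,suppress=True)
x,y=.6016,-.2193
hit=manip.servo_line([x,y,-.012],velocity=.02,threshold=3)
p=manip.current_tool_pos(); print(hit,p,manip.current_ft_force(),manip.current_width(),"offset",.048-p[2],manip.current_time_s())
manip.servo_line([x,y,p[2]+.004],velocity=.05)
print(manip.current_tool_pos(),manip.current_ft_force())
```

```text
True [ 0.6016 -0.2195  0.0133] [-0.0628  1.0436  5.3603] 0.019978906609817684 offset 0.03469539935852256 9.25
[ 0.6018 -0.2194  0.0175] [ 1.3043 -1.1195 -0.4537]
```

Contact came at TCP z=0.0133, so the real fingertips are 34.5 mm above the reported TCP. I'll apply that correction and grasp again.

```bash
echo 'OFF=.0345  # real fingertip height above reported TCP' >> h.py
python3 - <<'E'
from h import *
np.set_printoptions(precision=4,suppress=True)
x,y=.6016,-.2193
manip.servo_line([x,y,.03],velocity=.1)
manip.set_gripper(.06,20)
hit=manip.servo_line([x,y,.0315-OFF],velocity=.05,threshold=6)
print("hit",hit,manip.current_tool_pos(),manip.current_ft_force())
manip.set_gripper(.02,20); manip.hold(.1); print(manip.current_width(),manip.current_finger_force(),manip.current_time_s())
if manip.current_finger_force()>5:
    manip.servo_line([x,y,.14],velocity=.1); manip.hold(.2)
    print(manip.current_width(),manip.current_finger_force(),manip.current_ft_force())
a=manip.capture("scene")[160:340,170:350]; b=manip.capture("wrist")[100:340,200:440]
cv2.imwrite("pics/lift.png",np.hstack([cv2.resize(a,(400,400)),cv2.resize(b,(400,400))])[:,:,::-1])
E
```

```text
hit False [ 0.6018 -0.2194 -0.0028] [ 0.5216 -0.0277 -0.3702]
0.02910210205168577 20.000184774398804 12.0417
0.029572789668637675 19.99993532896042 [-0.3614  0.1554 -0.8705]
```

View pics/lift.png

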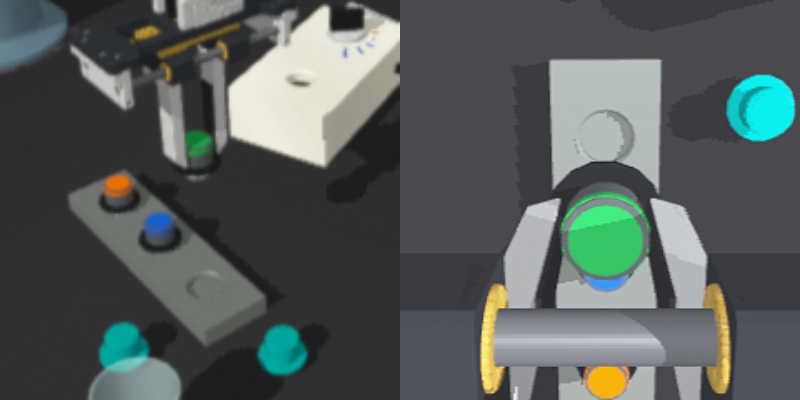

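The filter is held upright with its flange level; the empty hole is visible and the blue and amber filters are in place. The box's back edge and the top view both put the pocket at (0.494, 0.077), so I'll place it with a guarded descent.

Run:
```python
from h import *
np.set_printoptions(precision=4,suppress=True)
x,y=.4942,.0768; q=down(-1.437)
manip.servo_line([.6016,-.2193,.14],velocity=.1) if manip.current_tool_pos()[2]<.1 else None
manip.move_pose([x,y,.12],q)
manip.servo_line([x,y,.064],velocity=.12); manip.hold(.2)
print(manip.current_tool_pos(),manip.current_ft_force())
for dx,dy in[(0,0),(.002,0),(-.002,0),(0,.002),(0,-.002)]:
    if (dx,dy)!=(0,0): manip.servo_line([x+dx,y+dy,.064],velocity=.05)
    hit=manip.servo_line([x+dx,y+dy,.0405],velocity=.02,threshold=5)
    p=manip.current_tool_pos(); print(dx,dy,hit,p,manip.current_ft_force(),manip.current_time_s())
    if p[2]<.047: break
```

```text
[0.4951 0.0767 0.065 ] [0.6236 0.5835 0.3353]
0 0 True [0.494  0.0768 0.0431] [ 0.3017 -0.4049  3.7012] 16.9
```

Stopped at TCP z=0.0431, within 0.1 mm of the predicted seat. Releasing, retreating, and checking.

Run:
```python
from h import *
np.set_printoptions(precision=4,suppress=True)
manip.set_gripper(.055,20); manip.hold(.3)
p=manip.current_tool_pos(); manip.servo_line([p[0],p[1],.12],velocity=.12)
manip.move_pose([.475,.17,.15],down(-1.437)); manip.hold(.3)
c=manip.get_calibration("wrist"); im=manip.capture("wrist"); t=manip.get_calibration("top"); 
np.save("pics/w_knob.npy",c,allow_pickle=True); cv2.imwrite("pics/w_knob.png",im[:,:,::-1])
for b in blobs(hue(im,45,75),60): print("green",cen(b),cast(c,cen(b),.094))
h=hsv(im); k=(h[...,2]<70); k[260:]=0
s=manip.capture("scene"); cs=manip.get_calibration("scene")
for b in blobs(hue(s,45,75),15): print("scene green",cen(b),cast(cs,cen(b),.092))
for d in blobs((h[...,0]>100)&(h[...,0]<130)&(h[...,1]>120),6): print("dot",cen(d),cast(c,cen(d),.07))
print(manip.current_time_s())
a=cv2.resize(s[140:260,250:370],(300,300)); b=cv2.resize(im[60:300,120:520],(500,300))
cv2.imwrite("pics/placed.png",np.hstack([a,b])[:,:,::-1])
```

```text
green [429.9353 189.981 ] [[0.4939 0.0761 0.094 ]]
scene green [304.6305 188.2008] [[0.4947 0.0771 0.092 ]]
dot [327.     144.3333] [[0.5197 0.1708 0.07  ]]
dot [304.6795 140.6923] [[0.5203 0.1917 0.07  ]]
dot [322.9733 149.4133] [[0.5145 0.1738 0.07  ]]
dot [319.  154.5] [[0.5094 0.1769 0.07  ]]
dot [286.     147.1667] [[0.5121 0.2082 0.07  ]]
dot [329.7101 167.9275] [[0.4982 0.1653 0.07  ]]
dot [347.2029 159.5942] [[0.5081 0.1501 0.07  ]]
dot [335.5    165.1515] [[0.5015 0.1602 0.07  ]]
dot [341.5    162.1515] [[0.505 0.155 0.07 ]]
dot [303.3939 147.    ] [[0.5144 0.1922 0.07  ]]
19.4833
```

View pics/placed.png

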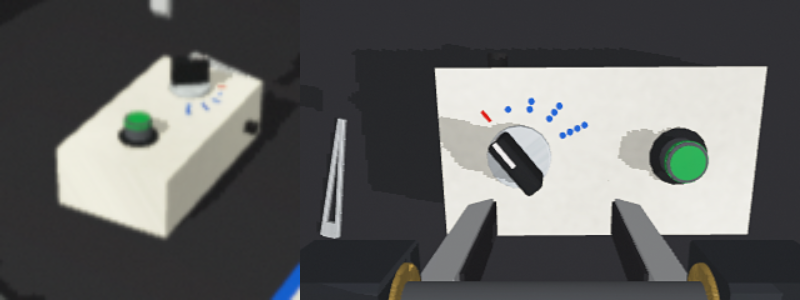

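The filter sits in the pocket with its flange flat, centre at (0.494, 0.0765). The pointer is still at the red mark. The dot rows and the box geometry agree on the knob axis at (0.478, 0.1955) and a yaw of 0.137. Now gripping the bar.

Run:
```python
from h import *
np.set_printoptions(precision=4,suppress=True)
x,y=.478,.1955; q=down(.137+.675-np.pi/2)
manip.set_gripper(.045,20)
manip.move_pose([x,y,.10],q)
hit=manip.servo_line([x,y,.051],velocity=.06,threshold=6)
print("hit",hit,manip.current_tool_pos(),manip.current_ft_force())
if not hit:
    manip.set_gripper(.005,55); manip.hold(.3)
    print(manip.current_width(),manip.current_finger_force(),manip.current_ft_force(),manip.current_wrist_torque(),manip.current_joint_pos(),manip.current_time_s())
```

```text
hit False [0.4784 0.1956 0.0513] [-0.5138 -0.8726  0.0564]
0.013557519143648571 55.00040531158447 [-0.1873 -0.1993  0.8664] [-0.1437 -0.0791  0.0076] [ 0.1684  0.0791  1.9812 -0.0002  1.0811  0.9272] 22.3917
```

Gripped at 14 mm with low side forces. Turning joint 6 in small steps while logging the moment.

Run:
```python
from h import *
np.set_printoptions(precision=3,suppress=True)
j=np.array(manip.current_joint_pos()); j0=.1684-(.137+.675-np.pi/2)
for k in range(1,16):
    t=j.copy(); t[5]+=1.35*k/15; manip.move_joints(t)
    print(k,round(1.35*k/15,2),manip.current_wrist_torque()[2],manip.current_ft_force()[:2],manip.current_width())
manip.hold(.3)
print(manip.current_joint_pos(),manip.current_tool_pos(),manip.current_wrist_torque(),manip.current_ft_force(),manip.current_finger_force(),manip.current_time_s())
im=manip.capture("wrist"); s=manip.capture("scene"); t=manip.capture("top")
cv2.imwrite("pics/turn.png",np.hstack([cv2.resize(im[90:290,220:420],(400,400)),cv2.resize(s[130:230,270:370],(400,400))])[:,:,::-1])
cv2.imwrite("pics/turntop.png",t[:,:,::-1]); cv2.imwrite("pics/turnw.png",im[:,:,::-1])
```

```text
1 0.09 0.041270508012342874 [0.444 0.451] 0.013598968729324704
2 0.18 0.08121270836467447 [-0.443 -0.679] 0.013685318354162885
3 0.27 0.027911607350908713 [-0.531 -0.811] 0.013758605122691706
4 0.36 0.003369182236030171 [ 0.305 -0.546] 0.013613749914108983
5 0.45 0.09804116138909463 [-0.141 -0.149] 0.01362397226027357
6 0.54 0.09490440489603674 [-0.378  0.527] 0.01344540460821691
7 0.63 0.10894904813343372 [-1.959  0.848] 0.013531668759415735
8 0.72 0.012722815873211231 [-1.56   1.225] 0.013510996056046711
9 0.81 0.0317314211944233 [-0.814  1.719] 0.013442419481210739
10 0.9 0.03200854271286138 [-0.915  2.777] 0.013788825338207057
11 0.99 0.10157772602454057 [-1.218  1.971] 0.013623384301855314
12 1.08 0.09655861982054627 [-2.165  3.419] 0.013691871285990372
13 1.17 0.03442712216962653 [-2.282  3.998] 0.013486854928721063
14 1.26 0.04532489336159126 [-2.05   3.978] 0.013651777551636145
15 1.35 0.09860342596975961 [-1.839  5.309] 0.013605282611703674
[0.169 0.079 1.981 0.    1.081 2.274] [0.478 0.196 0.051] [0.98  0.465 0.112] [-1.856  5.055  2.669] 55.004040598869324 26.4417
```

View pics/turn.png

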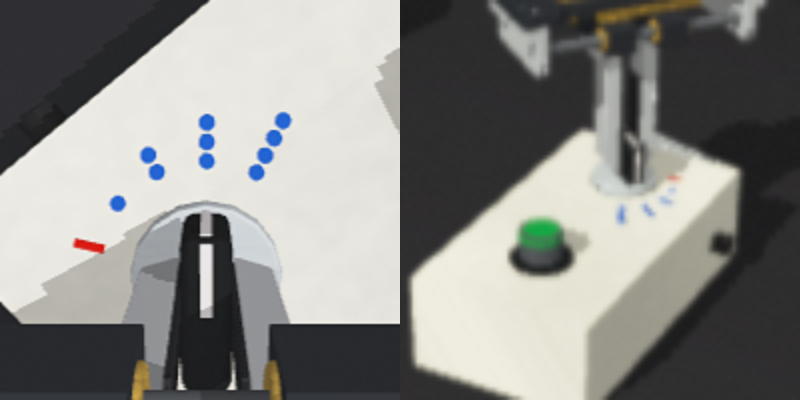

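The pointer line (column 206) lines up with the three-dot row (column 206). The grip reads 55 N, and the filter is still seated. Handing in.

```bash
python3 -c "
from workcell import manip
manip.hold(.3); print(manip.current_joint_vel().round(4),manip.current_time_s()); print(manip.close_job())"
```

```text
[-0.0011 -0.0007 -0.001   0.0004  0.0006 -0.0006] 26.8917
the job is handed in; nothing more can be done
None
```

I handed the job in at about 27 s with the green filter seated and released in the pocket, and the knob gripped at 55 N with its pointer on the three dots; the hand-in call gave no verdict.

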